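Shut and lock the fastener chest

ROBOT

A 7-joint arm with a two-finger parallel gripper is mounted at the origin on the work surface. World frame = base frame: x ahead of the robot, y to its left, z up, the work surface at z = 0. Lengths are in mm, angles in rad, forces in N, time in s.
With the tool pointing down it reaches from about 350 to 900 mm from the base axis. Payload 7.2 kg.
Tool frame: the origin (TCP) lies at the centre of the arm's flange, where the gripper is bolted on; the fingertips stand 182 mm ahead of it and the grasp point (between the pads) lies 163 mm ahead of it (env.grip_point_offset is the distance from the TCP to the grasp point, in mm); z points along the fingers, y is the line along which they close (so a half turn about z gives the same grasp; the last joint's range is limited). The gripper opens to 88 mm and grips with 3 to 60 N. Pads are 20 mm wide; open, the fingers measure 115 mm over their backs; the gripper's body (75 mm by 178 mm) begins 61 mm behind the grasp point.
Start: joints at [1.15, 0.411, -0.013, 1.596, 0.006, 1.134, -0.082], TCP at [215.94, -586.509, 404.653] pointing down, gripper open.
Joint ranges: [-2.95, 2.95], [-0.29, 1.99], [-1.47, 1.44], [0.14, 2.54], [-1.03, 4.17], [0.13, 1.85], [-2.86, 2.86]. Speed limits (rad/s): [2.39, 2.39, 3.01, 3.01, 3.14, 3.14, 3.14].

INTERFACE

Orientations are given as a unit quaternion [x, y, z, w].
In Python, from bench import env, camrig gives the robot as it stands (env), with the cameras (camrig).
- The arm moves only by the tool drive_effector, called as a command line: name --argument value ..., lists and objects as JSON in quotes. Schema: {"type":"object","properties":{"motion":{"type":"object","properties":{"moves":{"type":"array","items":{"type":"array","items":{"type":"number"},"minItems":5,"maxItems":5},"minItems":1,"maxItems":10}},"additionalProperties":false,"required":["moves"]},"only":{"type":"string"},"quiet":{"type":"boolean"},"lines":{"type":"string"}},"required":["motion"],"additionalProperties":false}. motion is an object whose key "moves" holds a list of rows, 1 to 10 of them, each of 5 numbers: dx, dy, dz in shares of 80 cm (1.0 is 80 cm), then a turn about the tool's z in parts of the range, where 1.0 means pi/2 rad, then the finger opening in mm; each row is the pose to reach, as a shift and turn from the pose commanded when the call began, along the tool's axes at that moment; what a row does not reach only later rows make up. A row lasts 1/8 s, in which the tool goes at most 62.5 mm and 0.188 rad, less where a joint would pass 70% of its speed; a pose out of reach is approached as far as the arm can. The fingers move at their own pace and stop on an object; the grip force is fixed at half the most. Time passes only in rows, so rows that do not move let the fingers close. The tool returns the time, the measured TCP pose, the force, the opening and the grip force at its end. only (a regular expression) keeps the lines of the reply that match it, lines (a string "A,B") keeps lines A to B, and quiet returns only ok. A shift or turn number past 1, either way, is cut back to 1. Input that does not fit is refused with a message, and nothing moves.
- env.sense(): the state, without advancing time (a new reading comes with each control period).
- camrig.grab_frame(name): name is "scene" or "top" or "wrist"; returns the picture (480x640x3 uint8, red, green, blue); there is no depth.
- camrig.calibration(name): a dict with "vfov" (degrees; the focal length in pixels is half the picture's height over the tangent of half this angle, whatever the lens; pixels are square), "cx", "cy" (the principal point, pixels), "rvec" (rotation vector, rad) and "tvec" (3), from world to camera coordinates, as OpenCV has them. Camera axes: x right, y down, z forward; pixel columns grow to the right and rows downward; lengths in mm; the calibration is good to about 2 mm. A picture is of the moment at which its call begins: read the wrist's pose just before it. calibration takes no time and is no camera call; for the wrist camera it gives the pose at the moment of the call.
- env.finish_job(): hands the job in; it is judged then, once.
The state is a dict: "time": time; "joint_pos": joint angles; "dq": joint speeds; "effort": joint torques, N m; "position": TCP position; "orientation": TCP orientation; "contact_force": force on the tool from outside, world axes, zero at the start; "moment": the same for the moment, N m; "finger_gap": finger opening in mm; "grasp_force": force on a finger pad.
Only numpy, scipy, OpenCV 4.12 (cv2) and the standard library are available. Lean on these libraries where they do the work, as an engineer would, in place of code of your own. Each camera call takes 0.05 s, during which the arm holds its last target. There are 200 camera calls.

TASK

Close up the fastener chest on the workbench: with the fingertips, push both open drawers fully home, and then push the thumb tab of the locking bar all the way to the left, as seen from the robot, so that its stops stand in front of the shut drawers. Only push from outside: do not pinch the tab or hook the inside of a drawer's front, and leave the glue bottle, the bowl and the wooden offcut standing where they are.

Things in the scene. Friction and masses are not known exactly. Their poses are not given: they have to be found in the camera images.
- chest: low grey steel chest, 200 deep (x) x 340 wide (y) x 90 high mm, fixed; origin at the underside, middle of the front edge; x points from front to rear, y to its left end as seen from the robot, z up. Its front is the plane x = 0, facing the robot. Two drawers side by side, centred at y = +77.5 (left) and -77.5 mm (right), uprights 30 mm wide between and beside them. Nothing stands on top
- left_drawer (a joint): how far the left drawer is pulled out (m): 0 is fully shut against a firm stop, flush with the chest's front, up to 0.12; starts at 0.035 to 0.09; runs stiffly (about 2 N to push) and stays where it is left
- right_drawer (a joint): the same for the right drawer
- left_drawer_front (a point): outer face of the left drawer's front plate, middle of its bare upper part, 64 mm above the bench; moves with the drawer; axes as the chest's. The plate is 121 wide (y) x 66 high x 5 thick mm, 12 to 78 mm above the bench. A cup pull 96 mm wide sticks out 16 mm from it, 26 to 44 mm above the bench
- right_drawer_front (a point): the same point on the right drawer
- lock_bar (a joint): how far the locking bar is slid to the chest's left (+y) (m): 0 unlocked, 0.045 locked at a firm stop; starts at 0 to 0.006; about 2.5 N to push, stays where left. A flat aluminium bar 12 mm deep lies on the chest's top, 4 mm behind the front edge, to 96 mm above the bench; two stops 20 mm wide bend down 6 mm ahead of the front to 60 mm above the bench, at chest y = 0 and -155 mm (plus joint)
- thumb_tab (a point): centre of the locking bar's thumb tab, an upright aluminium block 27 deep (chest x) x 16 wide (y) x 34 high mm, 66 to 100 mm above the bench, in front of the middle upright, from 7 to 34 mm ahead of the chest's front; moves with the bar; axes as the chest's. It is pushed on its right (-y) flank
- glue: white glue bottle with a red cap, 52 mm across, 130 mm high, standing on the bench beside the chest; origin at its underside. Leave alone
- bowl: green bowl, 100 mm across, 60 mm high, standing on the bench beside the chest; origin at its underside. Leave alone
- offcut: wooden offcut, 90 x 45 x 40 mm, lying on the bench beside the chest; origin at its underside. Leave alone

How it is judged (in metres and radians):
On the way:
1. both drawers are fully shut while the locking bar is still unlocked (value of joint each of left_drawer, right_drawer below 0.004 m and value of joint lock_bar below 0.015 m), for 0.2 s.
At the end, for the whole second after the job is handed in: both drawers are within 4 mm of fully shut and the locking bar within 4 mm of its left stop (joint above 0.041) (value of joint each of left_drawer, right_drawer below 0.004 m and value of joint lock_bar above 0.041 m); the robot touches nothing.
It fails at once if a bystander (glue bottle, bowl or offcut) is shoved more than 20 mm, tipped or lifted (distance of any of glue, bowl, offcut from where it was at the start of the episode above 0.02 m or angle between any of glue, bowl, offcut's own z axis and vertical above 0.3 rad).
It fails at once if the thumb tab is pinched (fingers press on its left and right halves at once, over 1.5 N each) (contact force between the fingers and lock_bar_c3 above 1.5 N and contact force between the fingers and lock_bar_c4 above 1.5 N).
It fails at once if the inside of a drawer's front is gripped or hooked by a finger (over 1.5 N) (contact force between the fingers and left_drawer_c1 above 1.5 N or contact force between the fingers and right_drawer_c1 above 1.5 N).
It also fails if it takes over 54 s, if anything falls off the work surface, if the arm or the gripper's body presses on something with over 40 N, if the wrist force passes 120 N, or if a joint passes its speed limit or range.

## Working session

There is one attempt and no reset: what is moved stays moved. The work goes in short steps, Python scripts to look and compute and a tool call to move; the robot and the scene stay as the last step left them, time stands still between calls to the robot, and variables do not carry over. Pictures are saved under pics/ and viewed, at most 10 in all, crops included, and the job is handed in when it is done.

```bash
ls; mkdir -p pics; python3 - <<'E'
from bench import env, camrig
import cv2
for n in ("scene","top"):
    cv2.imwrite(f"pics/{n}0.png",camrig.grab_frame(n)[:,:,::-1]); print(n,camrig.calibration(n))
s=env.sense();print(s['time'],s['position'],s['orientation'],s['finger_gap'],s['contact_force'])
E
```

```text
bench.py
pics
scene {'vfov': 54.86424377558624, 'cx': 315.5415759988639, 'cy': 233.36700563020125, 'rvec': array([ 1.12278468,  2.49552505, -0.8458792 ]), 'tvec': array([ 336.22457726, -285.35265522, 1202.97571925])}
top {'vfov': 57.76231732063385, 'cx': 316.7028808953537, 'cy': 239.0645202006412, 'rvec': array([ 2.12313367, -2.18409917,  0.1073904 ]), 'tvec': array([ 29.25538889, 554.22522929, 778.64942344])}
0.1 [ 215.89165751 -586.34582326  403.90871389] [ 9.84479511e-01  1.75498179e-01 -1.46926697e-04 -6.77803813e-04] 87.78733605399019 [ 0.75417645  0.31141371 -0.43222191]
```

View pics/scene0.png

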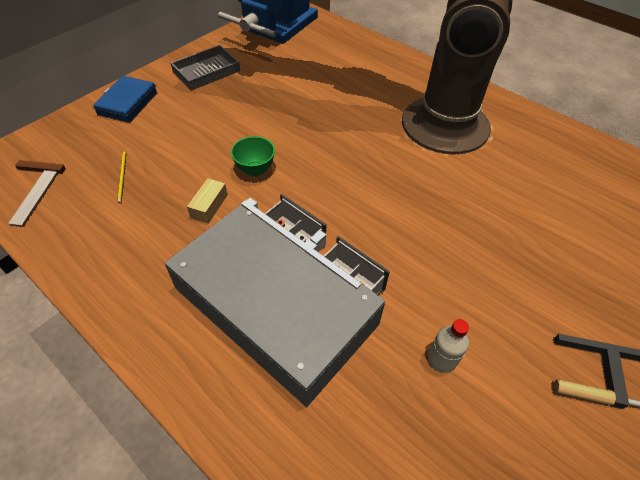

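View pics/top0.png

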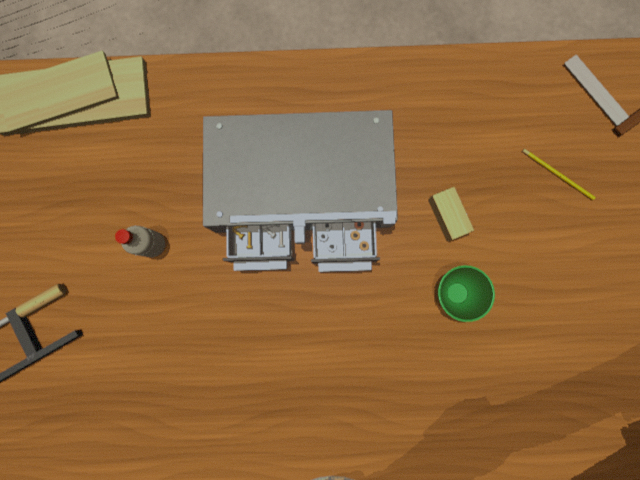

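The scene camera looks at the chest from behind. In the top view (x up, y left) the chest spans about (203..396, 112..228), both drawers are open, the tab is near (300,232), the glue bottle is at left and the offcut and bowl are at right. I'll enlarge both views to read points more closely.

```bash
python3 - <<'E'
import cv2
a=cv2.imread("pics/top0.png")[195:285,195:405];cv2.imwrite("pics/topc.png",cv2.resize(a,None,fx=3.8,fy=3.8,interpolation=cv2.INTER_CUBIC))
a=cv2.imread("pics/scene0.png")[190:310,235:395];cv2.imwrite("pics/scenec.png",cv2.resize(a,None,fx=5,fy=5,interpolation=cv2.INTER_CUBIC))
E
```

```text
(no output)
```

View pics/topc.png

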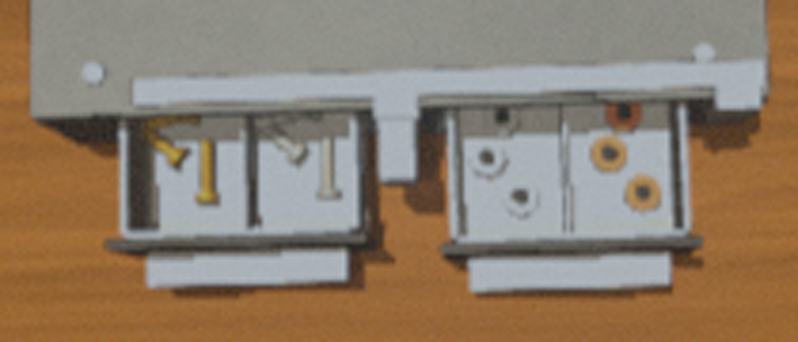

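View pics/scenec.png

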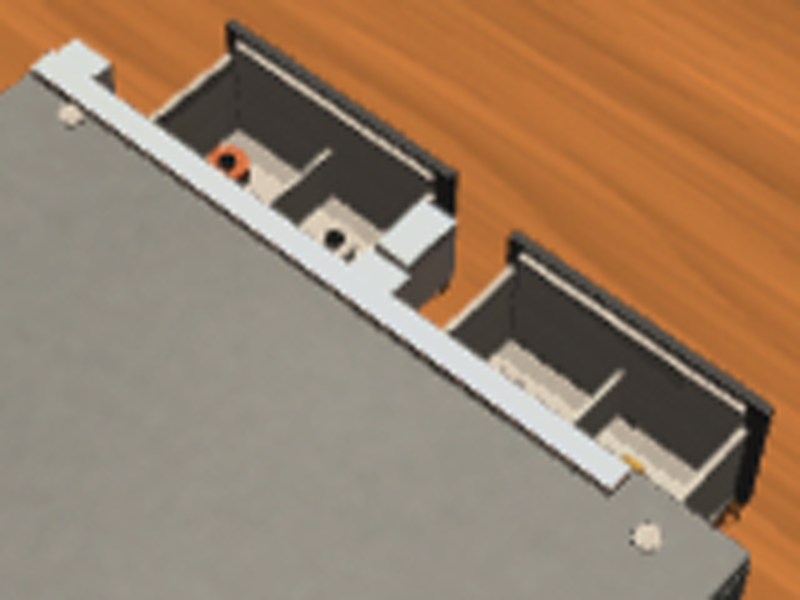

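Top crop: plate top edges run (107,245)–(368,241) for the left drawer and (445,248)–(702,241) for the right. The tab's front-top edge runs (380,181)–(415,183), and the chest's front corner is at (32,117). Scene crop: left plate (513,232)–(773,410), right plate (230,22)–(457,175), tab front-top edge (430,197)–(456,222), chest corner (748,553).

```bash
cat > h.py <<'E'
from bench import env, camrig
import numpy as np, cv2
def cal(n):
    c=camrig.calibration(n); f=240/np.tan(np.radians(c['vfov']/2))
    K=np.array([[f,0,c['cx']],[0,f,c['cy']],[0,0,1.]]);R=cv2.Rodrigues(np.array(c['rvec']))[0];return K,R,np.array(c['tvec']).reshape(3,1)
def tri(a,b,na="top",nb="scene"):
    P=[K@np.hstack([R,t]) for K,R,t in (cal(na),cal(nb))]
    X=cv2.triangulatePoints(P[0],P[1],np.array(a,float),np.array(b,float))[:,0];return X[:3]/X[3]
def proj(X,n):
    K,R,t=cal(n); return cv2.projectPoints(np.array(X,float).reshape(-1,3),R,t,K,None)[0][:,0]
def plane(p,z,n):
    K,R,t=cal(n); d=R.T@np.linalg.inv(K)@np.array([*p,1.]);c=(-R.T@t)[:,0];return c+d*(z-c[2])/d[2]
E
python3 - <<'E'
from h import *
np.set_printoptions(precision=1,suppress=True)
T=lambda p:(p[0]/3.8+195-.4,p[1]/3.8+195-.4)
S=lambda p:(p[0]/5+235-.4,p[1]/5+190-.4)
for k,a,b in [("L plate left",(107,247),(773,410)),("L plate right",(368,243),(513,232)),("R left",(445,250),(457,175)),("R right",(702,243),(230,22)),
 ("tab FL",(380,181),(456,222)),("tab FR",(415,183),(430,197)),("chest FL",(32,117),(748,553))]:
    x=tri(T(a),S(b));print(k,x, plane(T(a),{'L':78,'R':78,'t':100,'c':90}[k[0]],"top"))
for n in("top","scene"):
    K,R,t=cal(n);print(n,(-R.T@t)[:,0])
for p in [(396,228),(203,228),(203,113),(393,112)]: print("chest top",plane(p,90,"top"))
for k,p,z in [("glue base-ish",(150,242),40),("bowl",(466,294),60),("offcut",(452,214),40),("offcut corner",(442,240),40)]: print(k,plane(p,z,"top"))
print(env.sense()['joint_pos'])
E
```

```text
L plate left [517.4 180.6  75.2] [518.1 178.8  78. ]
L plate right [516.3  59.1  73.5] [516.5  58.   78. ]
R left [511.   24.6  74.9] [512.2  22.6  78. ]
R right [511.6 -95.   75.7] [512.1 -95.4  78. ]
tab FL [542.2  51.4  98.2] [542.6  50.4 100. ]
tab FR [540.3  36.2  98.6] [541.2  34.7 100. ]
chest FL [577.6 211.8  88.1] [577.9 210.4  90. ]
top [460.7   1.6 837.9]
scene [950.3 376.2 772.6]
chest top [ 563.3 -125.    90. ]
chest top [573.3 210.4  90. ]
chest top [782.5 211.1  90. ]
chest top [ 772.5 -129.7   90. ]
glue base-ish [557.5 323.2  40. ]
bowl [ 446.4 -247.4   60. ]
offcut [ 593.2 -237.8   40. ]
offcut corner [ 545.5 -216.5   40. ]
[ 1.1  0.4 -0.   1.6  0.   1.1 -0.1]
```

Triangulated heights are within about 4 mm (75, 98 and 88 against 78, 100 and 90). The y-centres are also right: L 118, R -36, tab 42.5, and the chest front is at x≈575. Both drawers are open about 60 mm. I'll go above the right drawer, closing the fingers and aligning the tool.

The rows are not in the units I measure in: shifts go in shares of 80 cm and turns go in shares of pi/2 rad. I convert before sending: -432 mm / 800 = -0.54, 419 mm / 800 = 0.5238, 0.353 rad / 1.5708 = 0.2247.

drive_effector --motion '{"moves": [[0.0525, -0.0538, 0, 0.0318, 0], [0.105, -0.1075, 0, 0.0637, 0], [0.1575, -0.1625, 0, 0.0955, 0], [0.21, -0.2163, 0, 0.1273, 0], [0.2625, -0.27, 0, 0.1592, 0], [0.315, -0.325, 0, 0.191, 0], [0.3675, -0.3788, 0, 0.2247, 0], [0.42, -0.4325, 0, 0.2247, 0], [0.4725, -0.4863, 0, 0.2247, 0], [0.5238, -0.54, 0, 0.2247, 0]]}'

```text
time: 1.35
position: [460.2, -34.5, 404.7]
orientation: [1.0, -0.0, 0.0, 0.0]
contact_force: [0.6, -0.3, -0.3]
finger_gap: 0.7
grasp_force: 0.0
```

drive_effector --motion '{"moves": [[0, 0, 0, 0, 0], [0, 0, 0, 0, 0]]}'

```text
time: 1.6
position: [459.6, -36.8, 404.2]
orientation: [1.0, 0.0, -0.001, 0.0]
contact_force: [-1.1, -0.6, 0.2]
finger_gap: 0.7
grasp_force: 0.0
```

Aligned. Now I'll go down 165 and push +x most of the way.

Scaled: 165 mm / 800 = 0.2063, 110 mm / 800 = 0.1375.

drive_effector --motion '{"moves": [[0, 0, 0.0688, 0, 0], [0, 0, 0.1375, 0, 0], [0, 0, 0.2063, 0, 0], [0, 0, 0.2063, 0, 0], [0.025, 0, 0.2063, 0, 0], [0.0438, 0, 0.2063, 0, 0], [0.0625, 0, 0.2063, 0, 0], [0.0813, 0, 0.2063, 0, 0], [0.1, 0, 0.2063, 0, 0], [0.11, 0, 0.2063, 0, 0]]}'

```text
time: 2.85
position: [548.9, -36.3, 239.6]
orientation: [1.0, -0.0, 0.0, -0.0]
contact_force: [-1.3, -1.0, 1.7]
finger_gap: 0.8
grasp_force: 0.9
```

drive_effector --motion '{"moves": [[0.005, 0, 0, 0, 0], [0.0075, 0, 0, 0, 0], [0.01, 0, 0, 0, 0], [0.0125, 0, 0, 0, 0], [0.0125, 0, 0, 0, 0]]}'

```text
time: 3.48
position: [557.9, -36.3, 239.6]
orientation: [1.0, -0.0, 0.0, -0.0]
contact_force: [-0.5, 0.1, -0.5]
finger_gap: 0.6
grasp_force: 0.5
```

drive_effector --motion '{"moves": [[0.0025, 0, 0, 0, 0], [0.005, 0, 0, 0, 0], [0.0075, 0, 0, 0, 0], [0.0075, 0, 0, 0, 0]]}'

```text
time: 3.98
position: [564.2, -36.4, 239.7]
orientation: [1.0, -0.0, 0.0, 0.0]
contact_force: [-0.9, 0.9, -0.6]
finger_gap: 0.8
grasp_force: 0.3
```

drive_effector --motion '{"moves": [[0.0025, 0, 0, 0, 0], [0.005, 0, 0, 0, 0], [0.005, 0, 0, 0, 0]]}'

```text
time: 4.35
position: [565.5, -36.4, 239.4]
orientation: [1.0, -0.0, -0.004, 0.0]
contact_force: [-13.7, 1.1, 10.3]
finger_gap: 0.8
grasp_force: 6.9
```

```bash
python3 -c "
from h import *
cv2.imwrite('pics/t1.png',cv2.resize(camrig.grab_frame('top')[140:290,190:410,::-1],None,fx=3.6,fy=3.6,interpolation=cv2.INTER_CUBIC))"
```

```text
(no output)
```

View pics/t1.png

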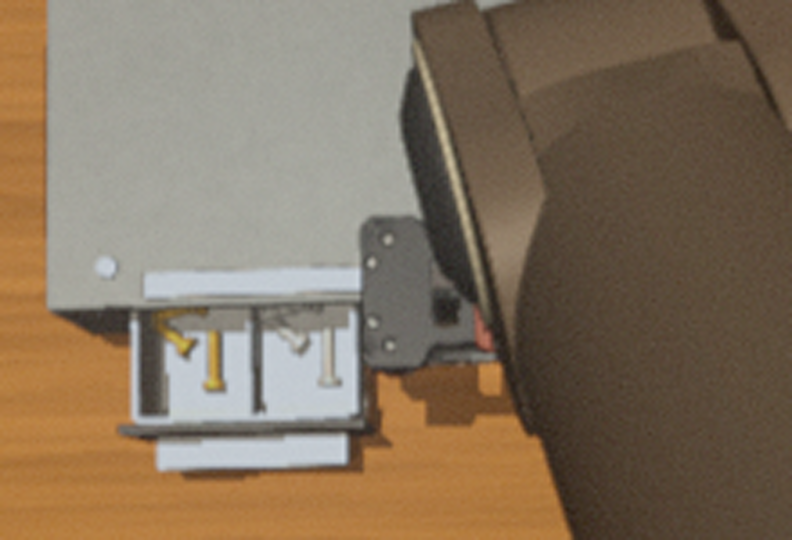

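The arm hides the right drawer, but the 14 N stop at finger face x≈575.5 matches the chest front. Now I'll back off and push the left drawer.

Scaled: -154 mm / 800 = -0.1925, -104 mm / 800 = -0.13.

drive_effector --motion '{"moves": [[-0.0625, 0, 0, 0, 0], [-0.125, 0, 0, 0, 0], [-0.125, -0.065, 0, 0, 0], [-0.125, -0.13, 0, 0, 0], [-0.125, -0.1925, 0, 0, 0], [-0.075, -0.1925, 0, 0, 0], [-0.0538, -0.1925, 0, 0, 0], [-0.035, -0.1925, 0, 0, 0], [-0.0175, -0.1925, 0, 0, 0], [-0.01, -0.1925, 0, 0, 0]]}'

```text
time: 5.65
position: [560.6, 117.4, 239.7]
orientation: [1.0, -0.0, 0.0, 0.0]
contact_force: [-2.9, 1.0, 1.2]
finger_gap: 0.1
grasp_force: 0.9
```

drive_effector --motion '{"moves": [[0.0025, 0, 0, 0, 0], [0.005, 0, 0, 0, 0], [0.0075, 0, 0, 0, 0], [0.0075, 0, 0, 0, 0]]}'

```text
time: 6.15
position: [564.6, 117.5, 239.5]
orientation: [1.0, 0.0, -0.002, 0.001]
contact_force: [-6.5, -0.7, 4.9]
finger_gap: 0.5
grasp_force: 3.5
```

drive_effector --motion '{"moves": [[0.0025, 0, 0, 0, 0], [0.005, 0, 0, 0, 0], [0.005, 0, 0, 0, 0]]}'

```text
time: 6.52
position: [565.9, 117.8, 239.3]
orientation: [1.0, 0.0, -0.005, 0.001]
contact_force: [-21.1, -1.6, 16.2]
finger_gap: 0.6
grasp_force: 10.4
```

Both drawers have met their stops. I'll back off, lift and swing aside for a check look.

Scaled: 350 mm / 800 = 0.4375, -110 mm / 800 = -0.1375.

drive_effector --motion '{"moves": [[-0.075, 0, 0, 0, 0], [-0.15, 0, 0, 0, 0], [-0.1875, 0, -0.0625, 0, 0], [-0.1875, 0, -0.1375, 0, 0], [-0.1875, 0.0625, -0.1875, 0, 0], [-0.1875, 0.1375, -0.1875, 0, 0], [-0.1875, 0.2125, -0.1875, 0, 0], [-0.1875, 0.2875, -0.1875, 0, 0], [-0.1875, 0.3625, -0.1875, 0, 0], [-0.1875, 0.4375, -0.1875, 0, 0]]}'

```text
time: 7.78
position: [419.5, -234.4, 390.2]
orientation: [1.0, -0.0, 0.001, 0.001]
contact_force: [0.4, -1.2, 0.4]
finger_gap: 0.4
grasp_force: 0.0
```

```bash
python3 -c "
from h import *
a=cv2.resize(camrig.grab_frame('top')[140:260,190:410,::-1],(792,432),interpolation=cv2.INTER_CUBIC)
cv2.imwrite('pics/t2.png',a)"
```

```text
(no output)
```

View pics/t2.png

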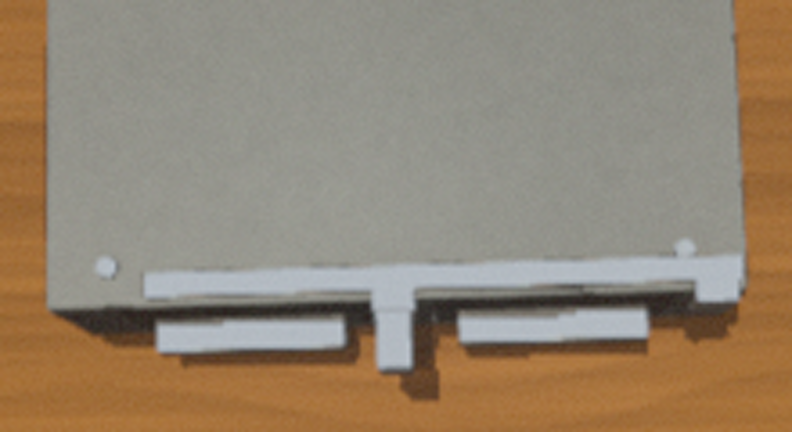

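Both cup pulls now sit at the front and no drawer interior shows, so both are shut. The tab's right flank is at crop px 412, still unlocked. I'll come down in front of the shut right drawer, right of the tab, with the fingertips near z 74.

Scaled: -234 mm / 800 = -0.2925, -150 mm / 800 = -0.1875.

drive_effector --motion '{"moves": [[0.0375, -0.0625, 0, 0, 0], [0.075, -0.125, 0, 0, 0], [0.1125, -0.1875, 0, 0, 0], [0.15, -0.25, 0, 0, 0], [0.1663, -0.2925, 0, 0, 0], [0.1663, -0.2925, 0.0625, 0, 0], [0.1663, -0.2925, 0.125, 0, 0], [0.1663, -0.2925, 0.1663, 0, 0], [0.1663, -0.2925, 0.1663, 0, 0]]}'

```text
time: 8.95
position: [551.9, 1.7, 254.6]
orientation: [1.0, 0.0, -0.002, 0.0]
contact_force: [-0.5, 0.7, 1.2]
finger_gap: 0.6
grasp_force: 0.0
```

```bash
python3 -c "
from h import *
print(plane((412/3.6+190,370/3.6+140),100,'top'))
cv2.imwrite('pics/s3.png',cv2.resize(camrig.grab_frame('scene')[150:310,220:400,::-1],None,fx=3.7,fy=3.7,interpolation=cv2.INTER_CUBIC))"
```

```text
[541.16899078  33.64130338 100.        ]
```

View pics/s3.png

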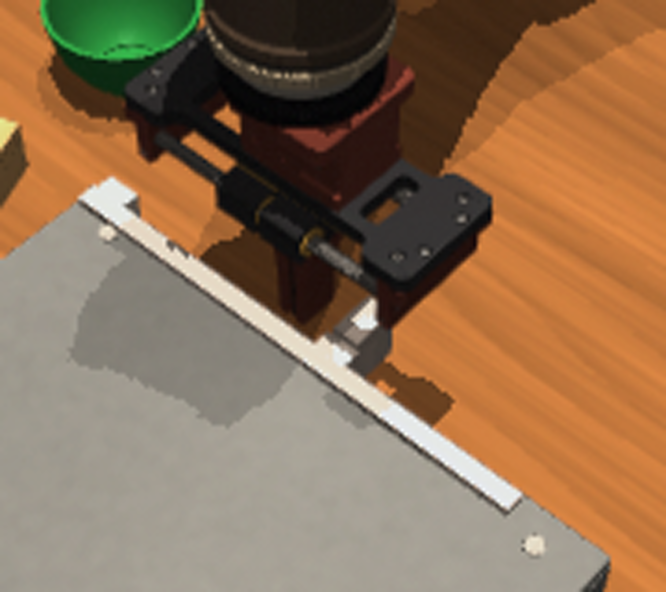

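The fingers stand just to the right of the tab, clear of the chest front. Now pushing +y (tool -y).

Scaled: -60 mm / 800 = -0.075, -58 mm / 800 = -0.0725.

drive_effector --motion '{"moves": [[0, -0.0125, 0, 0, 0], [0, -0.0225, 0, 0, 0], [0, -0.0325, 0, 0, 0], [0, -0.0425, 0, 0, 0], [0, -0.0525, 0, 0, 0], [0, -0.0613, 0, 0, 0], [0, -0.0688, 0, 0, 0], [0, -0.0725, 0, 0, 0], [0, -0.075, 0, 0, 0]]}'

```text
time: 10.12
position: [552.9, 61.8, 256.6]
orientation: [1.0, -0.0, 0.0, 0.0]
contact_force: [1.3, -2.8, 1.9]
finger_gap: 0.2
grasp_force: 1.1
```

drive_effector --motion '{"moves": [[0, -0.0025, 0, 0, 0], [0, -0.005, 0, 0, 0], [0, -0.005, 0, 0, 0]]}'

```text
time: 10.5
position: [552.8, 65.9, 256.6]
orientation: [1.0, 0.0, -0.0, -0.0]
contact_force: [-0.2, -1.3, 0.1]
finger_gap: 0.6
grasp_force: 0.5
```

Scaled: -3 mm / 800 = -0.0038, -2 mm / 800 = -0.0025.

drive_effector --motion '{"moves": [[0, -0.0025, 0, 0, 0], [0, -0.0038, 0, 0, 0], [0, -0.0038, 0, 0, 0]]}'

```text
time: 10.88
position: [552.8, 68.8, 256.5]
orientation: [1.0, -0.0, -0.0, -0.0]
contact_force: [0.8, -1.1, 1.3]
finger_gap: 0.2
grasp_force: 0.7
```

drive_effector --motion '{"moves": [[0, -0.0025, 0, 0, 0], [0, -0.0038, 0, 0, 0], [0, -0.0038, 0, 0, 0]]}'

```text
time: 11.25
position: [552.8, 70.4, 256.6]
orientation: [1.0, -0.001, -0.0, 0.001]
contact_force: [-0.0, -5.2, 1.8]
finger_gap: 0.3
grasp_force: 3.0
```

Scaled: -4 mm / 800 = -0.005, -2 mm / 800 = -0.0025.

drive_effector --motion '{"moves": [[0, -0.0025, 0, 0, 0], [0, -0.005, 0, 0, 0], [0, -0.005, 0, 0, 0]]}'

```text
time: 11.62
position: [553.0, 71.3, 256.6]
orientation: [1.0, -0.002, -0.001, 0.003]
contact_force: [-0.6, -15.1, 5.9]
finger_gap: 0.4
grasp_force: 7.9
```

drive_effector --motion '{"moves": [[0, 0.05, 0, 0, 0], [0, 0.075, 0, 0, 0], [-0.0375, 0.075, -0.05, 0, 0], [-0.075, 0.075, -0.1125, 0, 0], [-0.1125, 0.0875, -0.175, 0, 0], [-0.1625, 0.15, -0.1875, 0, 0], [-0.1625, 0.2125, -0.1875, 0, 0], [-0.1625, 0.275, -0.1875, 0, 0], [-0.1625, 0.3375, -0.1875, 0, 0], [-0.1625, 0.3813, -0.1875, 0, 0]]}'

```text
time: 12.88
position: [422.5, -230.9, 406.6]
orientation: [1.0, -0.001, 0.0, -0.0]
contact_force: [-0.2, 0.1, 1.0]
finger_gap: 0.7
grasp_force: 0.0
```

```bash
python3 -c "
from h import *
a=cv2.resize(camrig.grab_frame('top')[140:340,110:510,::-1],(800,400),interpolation=cv2.INTER_CUBIC)
cv2.imwrite('pics/t4.png',a)"
```

```text
(no output)
```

View pics/t4.png

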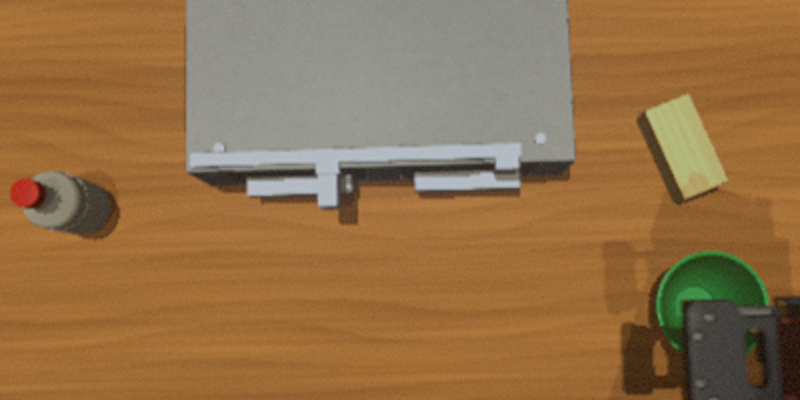

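The bar has slid left: the tab flank moved from column 304 to 279, about 45 mm. Both drawers are shut, the bystanders haven't moved, and the gripper is clear above the bowl.

drive_effector --motion '{"moves": [[0, 0, 0, 0, 0], [0, 0, 0, 0, 0], [0, 0, 0, 0, 0]]}'

```text
time: 13.3
position: [423.1, -228.0, 406.7]
orientation: [1.0, 0.001, 0.0, -0.0]
contact_force: [-0.3, 0.1, 0.2]
finger_gap: 0.1
grasp_force: 0.0
```

```bash
python3 -c "
from bench import env, camrig
print(env.finish_job())"
```

```text
the job is handed in; nothing more can be done
None
```

I pushed both drawers home against their stops, slid the locking bar about 45 mm left to its stop, and handed the job in at about 13 s; no verdict came back, but the last picture shows the drawers shut and the glue bottle, bowl and offcut standing where they were.

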